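# Clamp the steel shaker in the sprung bench clamp

## Robot

A 7-joint arm with a two-finger parallel gripper is mounted at the origin on the work surface. World frame = base frame: x ahead of the robot, y to its left, z up, the work surface at z = 0. Lengths are in m, angles in rad, forces in N, time in s.
With the tool pointing down it reaches from about 0.425 to 0.925 m from the base axis. Payload 6.8 kg.
Tool frame: the origin (TCP) lies midway between the tips of the shut fingers; the grasp point (between the pads) lies 19 mm behind it; x points along the fingers, y is the direction in which the jaws open and shut, and the axes are right-handed (so a half turn about x gives the same grasp; the last joint's range is limited). The gripper opens to 85 mm and grips with 20 to 120 N. Pads are 22 mm wide; open, the fingers measure 114 mm over their backs; the gripper's body (76 mm by 85 mm) begins 54 mm behind the grasp point. The pads swing forward as they close: fully open they stand 13 mm farther back than shut.
Start: joints at [1.162, 0.477, 0.022, 1.555, -0.011, 1.109, -0.083], TCP at [0.2, -0.645, 0.231] pointing down, gripper open.
Joint ranges: [-2.96, 2.96], [-0.34, 2.1], [-1.41, 1.46], [0.24, 2.44], [-1.37, 4.51], [0.17, 1.92], [-2.96, 2.96]. Speed limits (rad/s): [2.39, 2.39, 3.14, 3.14, 3.14, 3.14, 3.14].

## Interface

Orientations are given as a rotation vector (axis times angle).
In Python, from bench import r gives the robot as it stands.
- The arm moves only by the tool carry_out, never from a script. Its argument "targets" is one flat list of numbers, 7 for each row, row after row: the finger opening in m, from 0 to 0.0854, then the shift along the tool's x, y, z in m, then the turn, a rotation vector about the tool's x, y, z in units of 5 degrees (1.0 is 5 degrees). A call has 1 to 12 rows; each row is the pose to reach, as a shift and turn from the pose measured when the call began, along the tool's axes at that moment; what a row does not reach only later rows make up. A row lasts 1/8 s, in which the tool goes at most 62.5 mm and 10.7 degrees, less where a joint would pass 70% of its speed; a pose out of reach is approached as far as the arm can. A call with a gripper value outside its range is refused whole. The fingers move at their own pace and stop on an object; "squeeze" is the grip in N (left out, the last holds). Time passes only in rows, so rows that repeat a pose let the fingers close. It gives the time, the measured TCP pose, the force and the opening at its end, in the units of the state.
- r.get_obs(): the state, without advancing time (a new reading comes with each control period).
- r.grab_frame(name): name is "scene" or "top"; returns the picture (420x560x3 uint8, blue, green, red); there is no depth.
- r.camera_info(name): a dict with "fx", "fy", "cx", "cy" (pixels), "xyz" and "orientation" of the camera in the world. Camera axes: x right, y up, looking along -z (the intrinsics and any distortion apply to the point x, -y, -z); pixel columns grow to the right and rows downward; lengths in m; the calibration is good to about 2 mm. A picture is of the moment at which its call begins. camera_info takes no time and is no camera call.
- r.hand_in(): hands the job in, once; it reports no verdict.
The state is a dict: "clock": time; "joints": joint angles; "qvel": joint speeds; "tau": joint torques, N m; "tcp_pos": TCP position; "orientation": TCP orientation; "contact_force": force on the tool from outside, world axes, zero at the start; "moment": the same for the moment, N m; "grip_width": finger opening in m.
Only numpy, scipy, OpenCV 4.12 (cv2) and the standard library are available. Lean on these libraries where they do the work, as an engineer would, in place of code of your own. Each camera call takes 0.05 s, during which the arm holds its last target. There are 200 camera calls.

## Task

Swing the bench clamp's sprung arm back by its handle until you feel its catch take and it stays back by itself, without forcing anything. Then pick up the steel shaker, set it down gently and upright in the clamp's vee, and press the trigger button so that the arm springs shut and holds the shaker in the vee ready for its lid to be unscrewed. Let go of everything, leave the arm holding the shaker, and leave the other things on the table where they are.

Things in the scene. Friction and masses are not known exactly. Their poses are not given: they have to be found in the camera images.
- clamp: The bench clamp: a dark steel plate 180 x 270 x 8 mm screwed to the table, carrying the vee, the sprung arm and the catch. Origin on the table top under the plate, z up. In its frame the plate spans x -60..120, y -170..100 mm; the vee is on its +y side, the arm's pivot at (80, 0), the catch and trigger on its -y side. Everything on it but the handle post and the trigger button is lower than 68 mm above the table.
- swing_arm (a joint): Angle of the sprung arm about its upright pivot (rad). 0: shut as far as it goes; grows as it is swung back (anticlockwise from above), limit 1.3. About 0.18 when shut on a shaker seated in the vee; the damped arm takes about 1 s to spring shut. The catch takes somewhere between 0.74 and 1.12: it was re-set by hand and its place must be felt. A caught arm, let go, eases back 0.02 to 0.05 rad and stays.
- pivot_mid (a point): Point on the arm's pivot axis, 64 mm above the table. The arm is a plain aluminium bar 16 x 16 mm, 200 mm long, its top 64 mm above the table. At joint angle q it points from the pivot along (-cos(q-0.28), -sin(q-0.28)) in the clamp's frame.
- handle_top (a point): Centre of the top of the handle: upright black post, diameter 16 mm, on the arm 180 mm from the pivot, 64 to 125 mm above the table. To push it takes 4 N when shut, 7 N drawn back; at the catch 1 or 2 N more, then a moment's drop as it takes; 1 or 2 mm on, a rubber buffer adds about 4 N per mm. Pushed to 11 to 14 N the arm is caught; over 22 N strains the clamp.
- trigger_top (a point): Centre of the top of the trigger button: black, round, diameter 26 mm, 76 mm above the table at rest, on a small bridge at (29, -102) mm in the clamp's frame, beyond the drawn-back arm. Pressed straight down (5 to 10 N) it draws the catch: the arm goes after about 10 mm of its 16 mm travel, then it comes up hard. It springs back up by itself.
- vee_seat (a point): Where the middle of the shaker's underside belongs: on the plate's top (8 mm above the table), axis 27 mm from both faces of the vee. The vee is two upright aluminium plates 8 mm thick, 40 mm long, 66 mm high above the table, at right angles, open towards the clamp's -y; the arm comes from that side. z up, axes as the clamp's.
- shaker: The steel shaker: a plain steel cylinder with a flat lid with small dark holes, diameter 54 mm, 120 mm high, 0.2 to 0.42 kg, standing upright on the table. Origin at the centre of its underside, z up its axis.
- tumbler: An open steel tumbler, 68 mm across at the rim, 115 mm high. Not to be moved. Origin at the centre of its underside.
- squeezer: A white plastic squeeze bottle, 56 mm across, 130 mm high. Not to be moved. Origin at the centre of its underside.
- mug: A white mug, 82 mm across, 92 mm high, near the robot on its right. Not to be moved. Origin at the centre of its underside.
- brush: A scrubbing brush lying in front of the robot. Not to be moved. Origin on its underside.
- bowl: A steel bowl, 120 mm across, 55 mm high, on the right. Not to be moved. Origin at the centre of its underside.
- ramekin: A small white ceramic ramekin, 60 mm across, 40 mm high, on the right. Not to be moved. Origin at the centre of its underside.
Not all that is in view belongs to the job. Leave any red or yellow look-alike of the shaker alone.

How it is judged:
On the way, in this order (a step that is already met when the one before it is completed fails the run):
1. the arm is swung back and stays back on its catch with nothing touching it (value of joint swing_arm above 0.7 rad and contact force between the fingers and swing_arm below 0.1 N), for 0.5 s.
2. with the arm still back, the shaker stands upright in the vee, let go (value of joint swing_arm above 0.7 rad and horizontal distance between shaker and vee_seat below 0.015 m and z of shaker in the frame of vee_seat below 0.004 m and angle between shaker's own z axis and vertical below 0.1 rad and contact force between the fingers and shaker below 0.1 N), for 0.2 s.
3. the trigger button is pressed down (z of trigger_top in the frame of clamp below 0.0705 m and contact force between the fingers and trigger above 0.5 N).
4. the arm has sprung shut on the shaker (value of joint swing_arm below 0.25 rad and contact force between swing_arm and shaker above 2 N), for 0.2 s.
At the end, for the whole second after the job is handed in: The shaker stands upright (within 0.1 rad) on the clamp's plate (within 4 mm of it), its axis within 6 mm of the vee's seat, at rest, with the arm shut on it (joint 0.12 to 0.25) and pressing it with more than 2 N (all of step 4 and value of joint swing_arm above 0.12 rad and horizontal distance between shaker and vee_seat below 0.006 m and z of shaker in the frame of vee_seat below 0.004 m and angle between shaker's own z axis and vertical below 0.1 rad and linear speed of shaker below 0.02 m/s); the robot touches nothing.
It fails at once if the fingers push on any part of the clamp with more than 22 N (contact force between the fingers and clamp above 22 N).
It fails at once if the shaker is dropped or thrown (linear speed of shaker above 0.5 m/s and contact force between the fingers and shaker below 0.1 N).
It fails at once if another thing on the table is moved more than 30 mm (distance of any of tumbler, squeezer, mug, brush, bowl, ramekin from where it was at the start of the episode above 0.03 m).
It also fails if it takes over 72 s, if anything falls off the work surface, if the arm or the gripper's body presses on something with over 40 N, if the wrist force passes 120 N, or if a joint passes its speed limit or range.

## Working session

There is one attempt and no reset: what is moved stays moved. The work goes in short steps, Python scripts to look and compute and a tool call to move; the robot and the scene stay as the last step left them, time stands still between calls to the robot, and variables do not carry over. Pictures are saved under pics/ and viewed, about 8 in all and at most 12, crops included, and the job is handed in when it is done.

Besides the shell and the picture viewer there is one more tool, called after "Emit:" as name(argument=value, ...) on one line, values as JSON. carry_out: Moves the arm, as the interface text tells. Its arguments: {"type":"object","properties":{"targets":{"type":"array","items":{"type":"number"}},"squeeze":{"type":"number"}},"required":["targets"]}

```bash
ls; mkdir -p pics
cat > h.py <<'E'
import numpy as np, cv2
from scipy.spatial.transform import Rotation as R
from bench import r
def snap(n,f):
    im=r.grab_frame(n); cv2.imwrite('pics/'+f,im); return im
E
python3 - <<'E'
from h import *
print(r.get_obs())
for n in ("scene","top"):
    print(n,r.camera_info(n)); im=snap(n,n+'0.png')
E
```

```text
pics
{'clock': 0.0, 'joints': array([ 1.16189916,  0.47776511,  0.02232683,  1.55647285, -0.01145924,
        1.10933705, -0.0830803 ]), 'qvel': array([ 1.77595132e-03,  5.50240815e-05,  1.61392575e-03, -2.82089571e-04,
       -2.62444668e-04, -2.46108972e-03, -1.77064905e-04]), 'tau': array([-2.54479355e-04, -5.96447539e+01,  1.60733432e+00, -2.81192619e+01,
        1.23047177e-02,  9.25613655e-03, -2.86216823e-05]), 'tcp_pos': array([ 0.1997884 , -0.64411274,  0.23033993]), 'orientation': array([ 2.05979432,  0.31416784, -2.06071676]), 'contact_force': array([-0.26345877,  0.11468965, -0.13775304]), 'moment': array([ 0.05738596,  0.01515137, -0.02283968]), 'grip_width': 0.08506312060310564}
scene {'fx': 524.8441575247067, 'fy': 524.8441575247067, 'cx': 278.09753291628084, 'cy': 209.70786799675733, 'xyz': array([ 1.05755735, -0.91430694,  0.86633049]), 'orientation': array([0.91112725, 0.25704996, 0.55150674])}
top {'fx': 528.5836097711953, 'fy': 528.5836097711953, 'cx': 280.49602795086406, 'cy': 208.765266192374, 'xyz': array([ 0.2825811 , -0.0268264 ,  1.27584412]), 'orientation': array([ 0.17210897, -0.16979302, -1.60529814])}
```

View pics/top0.png

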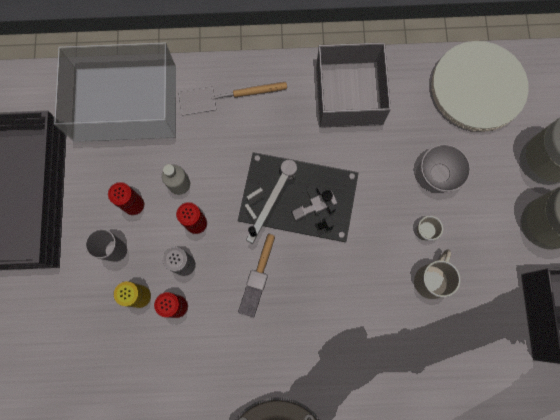

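View pics/scene0.png

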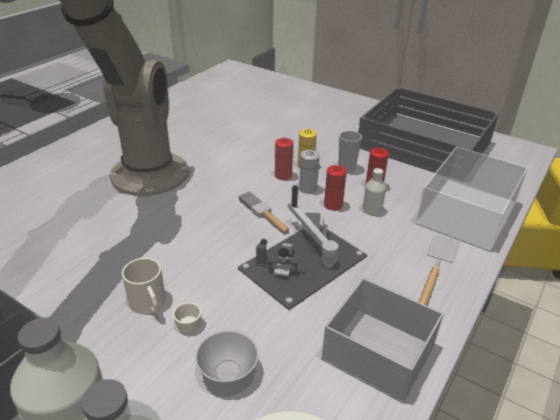

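Top view: clamp plate at about (240–358, 155–240), pivot (289,168), handle (252,232), trigger (327,196). The plain steel shaker is at (176,258), between the red and yellow look-alikes, with the tumbler at (101,244) and the squeezer at (173,178).

```bash
cat >> h.py <<'E'
def ray(n,u,v):
    c=r.camera_info(n); d=np.array([(u-c['cx'])/c['fx'],-(v-c['cy'])/c['fy'],-1.])
    return np.array(c['xyz']),R.from_rotvec(c['orientation']).apply(d)
def onz(n,u,v,z):
    o,d=ray(n,u,v); return o+d*(z-o[2])/d[2]
def proj(n,p):
    c=r.camera_info(n); q=R.from_rotvec(c['orientation']).inv().apply(np.array(p)-c['xyz'])
    return np.array([c['cx']+c['fx']*q[0]/-q[2], c['cy']-c['fy']*q[1]/-q[2]])
E
python3 - <<'E'
from h import *
im=cv2.imread('pics/top0.png')
g=im.max(2); m=((g<85)*255).astype(np.uint8); m[:,:200]=0;m[:,400:]=0;m[:145]=0;m[255:]=0
m=cv2.morphologyEx(m,cv2.MORPH_OPEN,np.ones((3,3)))
cs,_=cv2.findContours(m,0,2); c=max(cs,key=cv2.contourArea); print(cv2.contourArea(c))
b=cv2.boxPoints(cv2.minAreaRect(cv2.convexHull(c))); print(b)
W=np.array([onz('top',*p,0.008) for p in b]); print(W.round(4), np.linalg.norm(np.diff(W[:,:2],axis=0),axis=1))
for nm,p,z in [('pivot',(289,168),.064),('handle',(252,231),.125),('trig',(327,196),.076),('shaker',(176,258),.12)]: print(nm,onz('top',*p,z).round(4))
a=cv2.resize(im[145:250,230:365],None,fx=4,fy=4,interpolation=2)
b2=cv2.resize(im[215:290,140:230],None,fx=4,fy=4,interpolation=2)
sc=cv2.imread('pics/scene0.png'); d=cv2.resize(sc[130:305,230:380],None,fx=3,fy=3,interpolation=2)
out=np.zeros((600,800,3),np.uint8); out[:300,:360]=b2;out[:,:0]=0
cv2.imwrite('pics/cropA.png',a)
o=np.zeros((525,810,3),np.uint8);o[:300,:360]=b2;o[:525,360:810]=d;cv2.imwrite('pics/cropB.png',o[:,:800])
E
```

```text
4989.5
[[262.38736 226.21664]
 [275.64774 156.59958]
 [358.86655 172.45078]
 [345.60617 242.06784]]
[[ 0.5197  0.0152  0.008 ]
 [ 0.6959 -0.024   0.008 ]
 [ 0.6458 -0.2296  0.008 ]
 [ 0.4723 -0.1848  0.008 ]] [0.18048243 0.21157579 0.17911889]
pivot [ 0.6478 -0.0549  0.064 ]
handle [0.4881 0.0346 0.125 ]
trig [ 0.5724 -0.1403  0.076 ]
shaker [0.4358 0.2035 0.12  ]
```

View pics/cropA.png

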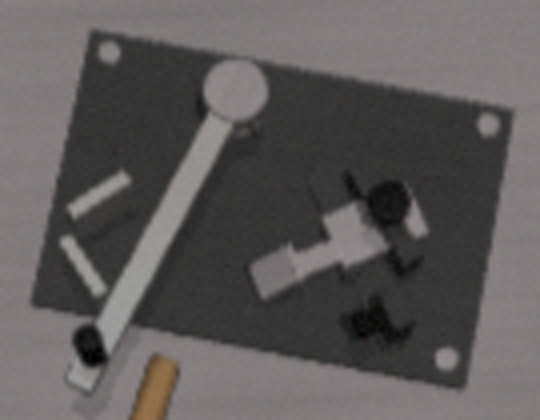

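View pics/cropB.png

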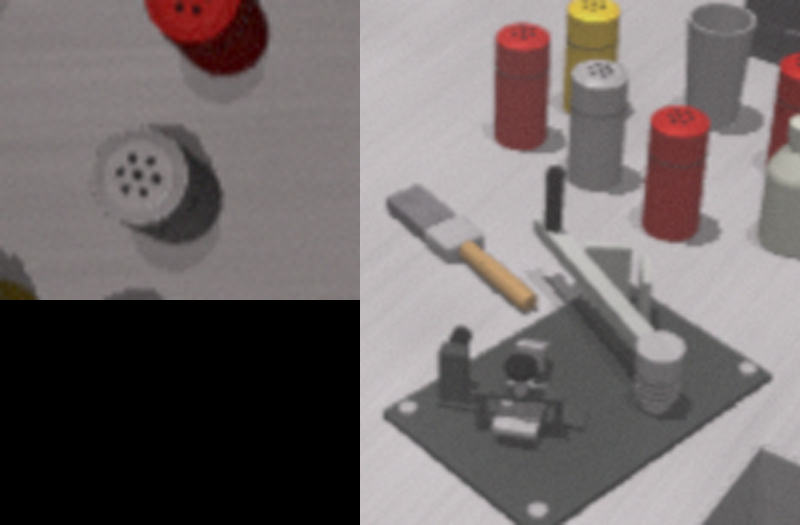

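Crops: plate corners in crop A are about (92,30), (513,108), (465,388) and (32,305). Handle top is at (88,338), trigger at (388,203), and the vee plates run (70,212)–(128,177) and (64,240)–(102,292). The brush handle's end is just below the clamp. The shaker lid's centre hole is at (140,175) in crop B.

```bash
cat >> h.py <<'E'
def tri(ut,us):
    (o1,d1),(o2,d2)=ray('top',*ut),ray('scene',*us)
    A=np.stack([d1,-d2],1); s=np.linalg.lstsq(A,o2-o1,rcond=None)[0]
    p,q=o1+d1*s[0],o2+d2*s[1]; return (p+q)/2,np.linalg.norm(p-q)
E
python3 - <<'E'
from h import *
A=lambda x,y:(230+x/4,145+y/4); S=lambda x,y:(230+(x-360)/3,130+y/3)
pc=np.array([(120,100),(120,-170),(-60,-170),(-60,100)])/1e3
w=np.array([onz('top',*A(*p),.008)[:2] for p in [(92,30),(513,108),(465,388),(32,305)]])
mc,mw=pc.mean(0),w.mean(0); H=(pc-mc).T@(w-mw); th=np.arctan2(H[0,1]-H[1,0],H[0,0]+H[1,1])
Rz=np.array([[np.cos(th),-np.sin(th)],[np.sin(th),np.cos(th)]]); t=mw-Rz@mc
print('origin',t.round(4),'yaw',th.round(4),'resid mm',((w-t-pc@Rz.T)*1e3).round(1).tolist())
for us,p in [((387,413),(-60,-170)),((770,377),(120,100))]:
    print('scene corner check',S(*us),proj('scene',[*(Rz@(np.array(p)/1e3)+t),.008]).round(1))
inv=lambda P:((Rz.T@(np.array(P[:2])-t))*1e3).round(1)
for n,a,s,z in [('handle',(88,338),(555,172),.125),('trig',(388,203),(520,362),.076),('pivot',(236,90),(660,347),.064)]:
    P=onz('top',*A(*a),z);T,e=tri(A(*a),S(*s)); print(n,'clamp',inv(P),'world',P.round(4),'tri',T.round(4),(e*1e3).round(1))
lid=(140+140/4,215+175/4); T,e=tri(lid,S(600,70)); print('shaker',onz('top',*lid,.12).round(4),T.round(4),e)
for n,ps in [('vee1',[(70,212),(128,177)]),('vee2',[(64,240),(102,292)])]:
    print(n,[inv(onz('top',*A(*p),.066)) for p in ps])
print(R.from_rotvec(r.get_obs()['orientation']).as_matrix().round(3))
for n,px in [('tumbler',(101,243)),('red',(188,214))]: print(n,onz('top',*px,.117).round(3))
np.savez('clamp.npz',Rz=Rz,t=t,th=th)
E
```

```text
origin [ 0.5697 -0.0359] yaw -0.2343 resid mm [[-0.5, -1.0], [0.0, 1.0], [0.5, 0.9], [-0.0, -0.9]]
scene corner check (239.0, 267.66666666666663) [235.8 266.2]
scene corner check (366.66666666666663, 255.66666666666669) [366.4 253.6]
handle clamp [-92.5  50.3] world [0.4914 0.0345 0.125 ] tri [0.4931 0.0354 0.1207] 2.1
trig clamp [  27.4 -100.8] world [ 0.573  -0.1403  0.076 ] tri [ 0.5741 -0.14    0.0739] 1.5
pivot clamp [81.6 -0.1] world [ 0.6491 -0.0549  0.064 ] tri [ 0.6493 -0.0544  0.0656] 1.8
shaker [0.4342 0.2057 0.12  ] [0.4353 0.2067 0.1185] 0.002186938177845152
vee1 [array([-11.1,  81.6]), array([16.3, 52.3])]
vee2 [array([-28.3,  81.6]), array([-54.6,  53.4])]
[[-0.001  0.296 -0.955]
 [ 0.001 -0.955 -0.296]
 [-1.    -0.002  0.   ]]
tumbler [0.477 0.371 0.117]
red [0.534 0.177 0.117]
```

Clamp frame fits well: the handle agrees with q = 0, the trigger is within 2 mm, and the vee seat works out at clamp (-19.5, 45.2) mm. Next I'll write a small conversion helper and approach the handle.

```bash
cat >> h.py <<'E'
try: _c=np.load('clamp.npz'); Rz,tc,th=_c['Rz'],_c['t'],float(_c['th'])
except Exception: pass
cw=lambda x,y: Rz@(np.array([x,y])/1e3)+tc
def push(q,off):   # TCP xy and tool-z heading (deg) to touch handle at angle q, off mm behind its centre
    d=q-.28; h=np.array([80-180*np.cos(d),-180*np.sin(d)]); u=np.array([np.sin(d),-np.cos(d)])
    a=np.degrees(np.arctan2(u[1],u[0])+th); return (*cw(*(h-off*u)),a)
def rel(x,y,z,head):   # shift (tool axes, mm) and turn (5 deg units) from the present pose to a tool-down pose
    o=r.get_obs(); M=R.from_rotvec(o['orientation']); s=M.inv().apply(np.array([x,y,z])-o['tcp_pos'])
    a=np.radians(head); zz=np.array([np.cos(a),np.sin(a),0]); xx=np.array([0,0,-1.]); G=R.from_matrix(np.stack([xx,np.cross(zz,xx),zz],1))
    return (s*1e3).round(1).tolist(),(np.degrees((M.inv()*G).as_rotvec())/5).round(2).tolist()
E
python3 - <<'E'
from h import *
print(push(0,34),push(.5,19),push(1,19),'seat',cw(-19.5,45.2))
print(rel(.2,-.645,.38,-162.8)); print(rel(.45,-.4,.38,-140)); x,y,a=push(0,38); print(rel(x,y,.25,a),rel(x,y,.09,a))
E
```

```text
(np.float64(0.5075467644434631), np.float64(0.06367243425002182), np.float64(-119.46804920893798)) (np.float64(0.4678247034958863), np.float64(-0.03290328268793924), np.float64(-90.82015945239684)) (np.float64(0.4794808905048737), np.float64(-0.12170175499591597), np.float64(-62.172269695855675)) seat [0.56124763 0.01258854]
([-149.6, 0.6, 0.1], [0.01, 0.0, 0.02])
([-149.3, -159.4, -311.3], [-4.55, -0.0, 0.02])
([-18.7, -587.7, -506.5], [-8.66, -0.01, 0.02]) ([141.3, -587.5, -506.6], [-8.66, -0.01, 0.02])
```

Emit:
carry_out(targets=[0,-0.05,0,0,0,0,0,0,-0.1,0,0,0,0,0,0,-0.15,0,0,0,0,0,0,-0.15,-0.023,-0.044,-0.6,0,0,0,-0.15,-0.046,-0.089,-1.3,0,0,0,-0.15,-0.068,-0.133,-2,0,0,0,-0.15,-0.091,-0.178,-2.6,0,0,0,-0.15,-0.114,-0.222,-3.2,0,0,0,-0.15,-0.137,-0.267,-3.9,0,0,0,-0.15,-0.16,-0.311,-4.5,0,0], squeeze=30)

```text
clock: 1.35
tcp_pos: [0.4504, -0.398, 0.3803]
orientation: [1.819, 0.661, -1.82]
contact_force: [0.3, 0.8, -0.5]
grip_width: 0.0001
```

Run:
```python
from h import *
x,y,a=push(0,38); print(rel(x,y,.25,a)); print(rel(x,y,.09,a)); print(r.get_obs()['joints'].round(2))
```

```text
([131.1, -319.0, -343.4], [-4.14, -0.01, 0.02])
([291.1, -318.6, -343.4], [-4.14, -0.01, 0.02])
[ 0.77  0.27 -0.19  1.53  0.05  1.36 -0.3 ]
```

Emit:
carry_out(targets=[0,0.01,-0.035,-0.038,-0.5,0,0,0,0.02,-0.071,-0.076,-1,0,0,0,0.035,-0.106,-0.114,-1.4,0,0,0,0.05,-0.142,-0.153,-1.8,0,0,0,0.065,-0.177,-0.191,-2.3,0,0,0,0.08,-0.213,-0.229,-2.8,0,0,0,0.1,-0.248,-0.267,-3.2,0,0,0,0.12,-0.284,-0.305,-3.7,0,0,0,0.13,-0.319,-0.343,-4.1,0,0,0,0.17,-0.319,-0.343,-4.1,0,0,0,0.2,-0.319,-0.343,-4.1,0,0,0,0.2,-0.319,-0.343,-4.1,0,0])

```text
clock: 2.85
tcp_pos: [0.5071, 0.0666, 0.1789]
orientation: [1.576, 0.923, -1.585]
contact_force: [-0.3, 0.5, 0.5]
grip_width: -0.0
```

Run:
```python
from h import *
x,y,a=push(0,38); print(rel(x,y,.09,a)); print(r.get_obs()['joints'].round(2))
im=cv2.resize(snap('scene','scene1.png')[100:310,200:420],None,fx=2.8,fy=2.8,interpolation=2); cv2.imwrite('pics/s1.png',im)
```

```text
([88.9, 2.4, -1.8], [-0.03, 0.02, 0.07])
[ 0.2   0.32 -0.53  1.96  0.2   0.92 -0.96]
```

View pics/s1.png

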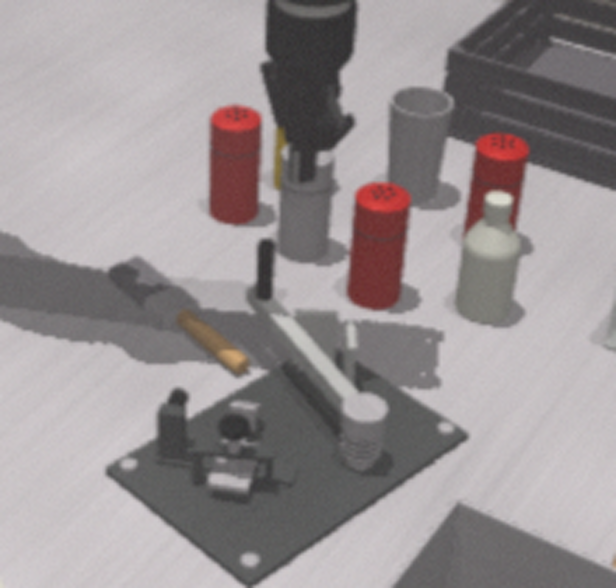

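The closed gripper hangs above and behind the handle (post top at (265,245)) with the path clear. I'm descending now.

Emit:
carry_out(targets=[0,0.045,0.002,-0.002,0,0,0,0,0.085,0.002,-0.002,0,0,0,0,0.089,0.002,-0.002,0,0,0,0,0.089,0.002,0.01,0,0,0,0,0.089,0.002,0.01,0,0,0])

```text
clock: 3.52
tcp_pos: [0.5057, 0.0561, 0.0934]
orientation: [1.581, 0.919, -1.581]
contact_force: [0.1, -0.4, 0.1]
grip_width: 0.0001
```

Run:
```python
from h import *
for q in (0,.1,.2,.3,.4,.5,.6,.66):
    x,y,a=push(q,20); print(q,rel(x,y,.09,a))
```

```text
0 ([3.4, -2.1, 6.6], [-0.06, -0.01, 0.01])
0.1 ([3.4, -3.1, 24.6], [-1.2, -0.01, 0.01])
0.2 ([3.4, -2.3, 42.7], [-2.35, -0.01, 0.01])
0.3 ([3.4, 0.3, 60.6], [-3.5, -0.01, 0.01])
0.4 ([3.4, 4.7, 78.2], [-4.64, -0.01, 0.01])
0.5 ([3.3, 10.8, 95.2], [-5.79, -0.01, 0.01])
0.6 ([3.3, 18.6, 111.6], [-6.93, -0.01, 0.01])
0.66 ([3.3, 24.0, 121.0], [-7.62, -0.01, 0.01])
```

Emit:
carry_out(targets=[0,0.003,-0.002,0.005,0,0,0,0,0.003,-0.002,0.01,-0.2,0,0,0,0.003,-0.002,0.015,-0.6,0,0,0,0.003,-0.003,0.02,-0.9,0,0,0,0.003,-0.003,0.0245,-1.2,0,0])

```text
clock: 4.15
tcp_pos: [0.4918, 0.0366, 0.091]
orientation: [1.509, 0.986, -1.505]
contact_force: [2.6, 2.3, 2.7]
grip_width: 0.0002
```

Run:
```python
from h import *
o=r.get_obs(); a=push(.1,20)[2]; u=np.array([np.cos(np.radians(a)),np.sin(np.radians(a)),0]); print(o['contact_force'].round(2),o['contact_force']@u)
for q in (.1,.15,.2,.25,.3,.35,.4,.45,.5,.55,.6,.65):
    x,y,a=push(q,20); print(q,rel(x,y,.09,a))
```

```text
[2.65 2.29 2.67] -3.158853487427134
0.1 ([1.0, -0.8, 0.6], [0.02, -0.02, -0.0])
0.15 ([1.0, -1.6, 9.7], [-0.56, -0.02, -0.01])
0.2 ([0.9, -1.9, 18.7], [-1.13, -0.02, -0.01])
0.25 ([0.9, -1.8, 27.8], [-1.7, -0.02, -0.01])
0.3 ([0.9, -1.2, 36.8], [-2.28, -0.02, -0.01])
0.35 ([0.9, -0.2, 45.8], [-2.85, -0.02, -0.01])
0.4 ([0.9, 1.3, 54.7], [-3.42, -0.02, -0.01])
0.45 ([0.8, 3.2, 63.6], [-4.0, -0.02, -0.01])
0.5 ([0.8, 5.5, 72.3], [-4.57, -0.02, -0.01])
0.55 ([0.8, 8.3, 80.9], [-5.14, -0.02, -0.01])
0.6 ([0.8, 11.5, 89.4], [-5.71, -0.02, -0.01])
0.65 ([0.8, 15.2, 97.7], [-6.29, -0.02, -0.01])
```

Emit:
carry_out(targets=[0,0.001,-0.001,0.01,-0.6,0,0,0,0.001,-0.002,0.019,-1.1,0,0,0,0.001,-0.002,0.028,-1.7,0,0,0,0.001,-0.001,0.037,-2.3,0,0,0,0.001,0,0.046,-2.85,0,0,0,0.001,0.001,0.055,-3.4,0,0,0,0.001,0.003,0.064,-4,0,0,0,0.001,0.0055,0.072,-4.6,0,0,0,0.001,0.0085,0.081,-5.15,0,0,0,0.001,0.0115,0.0895,-5.7,0,0,0,0.001,0.0115,0.0895,-5.7,0,0])

```text
clock: 5.52
tcp_pos: [0.4666, -0.0498, 0.0899]
orientation: [1.149, 1.249, -1.144]
contact_force: [2.4, 6.1, 2.4]
grip_width: -0.0001
```

```bash
cat >> h.py <<'E'
def feel():
    o=r.get_obs(); f=o['contact_force']; p=Rz.T@(o['tcp_pos'][:2]-tc)*1e3
    # q at which the pushing face (19 mm ahead) touches the handle
    zt=R.from_rotvec(o['orientation']).as_matrix()[:2,2]; h=p+Rz.T@zt*19-[80,0]
    print('F',f.round(1),'along',(-f[:2]@zt).round(1),'q~',(np.arctan2(-h[1],-h[0])+.28).round(3),'radius',np.linalg.norm(h).round(1))
E
python3 - <<'E'
from h import *
feel()
for q in (.6,.65,.7,.73):
    x,y,a=push(q,19); print(q,rel(x,y,.09,a))
E
```

```text
F [2.4 6.1 2.4] along 5.9 q~ 0.593 radius 179.8
0.6 ([-0.1, -0.2, 1.2], [-0.01, -0.03, -0.03])
0.65 ([-0.1, -0.9, 10.2], [-0.58, -0.03, -0.03])
0.7 ([-0.1, -1.2, 19.2], [-1.15, -0.03, -0.03])
0.73 ([-0.1, -1.1, 24.7], [-1.5, -0.03, -0.03])
```

Emit:
carry_out(targets=[0,0,-0.0005,0.006,-0.35,0,0,0,0,-0.001,0.012,-0.7,0,0,0,0,-0.001,0.017,-1,0,0,0,0,-0.001,0.021,-1.25,0,0,0,0,-0.001,0.021,-1.25,0,0])

```text
clock: 6.15
tcp_pos: [0.4673, -0.0695, 0.0899]
orientation: [1.068, 1.297, -1.06]
contact_force: [1.3, 6.7, 3.2]
grip_width: 0.0001
```

Run:
```python
from h import *
feel()
for q in (.72,.735,.75): x,y,a=push(q,19); print(q,rel(x,y,.09,a))
```

```text
F [1.3 6.7 3.2] along 6.3 q~ 0.703 radius 179.7
0.72 ([-0.1, -0.5, 3.1], [-0.12, -0.04, -0.03])
0.735 ([-0.1, -0.7, 5.8], [-0.29, -0.04, -0.03])
0.75 ([-0.1, -0.9, 8.5], [-0.46, -0.04, -0.03])
```

Emit:
carry_out(targets=[0,0,-0.0005,0.003,-0.15,0,0,0,0,-0.001,0.006,-0.3,0,0,0,0,-0.001,0.006,-0.3,0,0])

```text
clock: 6.52
tcp_pos: [0.4676, -0.0738, 0.09]
orientation: [1.049, 1.309, -1.038]
contact_force: [3.1, 6.8, 1.7]
grip_width: 0.0002
```

Run:
```python
from h import *
feel()
```

```text
F [3.1 6.8 1.7] along 5.9 q~ 0.727 radius 179.7
```

Emit:
carry_out(targets=[0,0,0,0.0025,-0.12,0,0,0,0,0,0.005,-0.25,0,0,0,0,0,0.005,-0.25,0,0])

```text
clock: 6.9
tcp_pos: [0.468, -0.0771, 0.0899]
orientation: [1.031, 1.32, -1.02]
contact_force: [0.3, 5.7, 3.6]
grip_width: 0.0001
```

Run:
```python
from h import *
feel()
```

```text
F [0.3 5.7 3.6] along 5.5 q~ 0.745 radius 179.6
```

Emit:
carry_out(targets=[0,0,0,0.0025,-0.12,0,0,0,0,0,0.005,-0.25,0,0,0,0,0,0.005,-0.25,0,0])

```text
clock: 7.28
tcp_pos: [0.4684, -0.0803, 0.0898]
orientation: [1.014, 1.331, -1.002]
contact_force: [0.0, 6.5, 3.6]
grip_width: 0.0003
```

Run:
```python
from h import *
feel()
```

```text
F [0.  6.5 3.6] along 6.2 q~ 0.762 radius 179.6
```

Emit:
carry_out(targets=[0,0,0,0.0025,-0.12,0,0,0,0,0,0.005,-0.25,0,0,0,0,0,0.005,-0.25,0,0])

```text
clock: 7.65
tcp_pos: [0.4687, -0.0832, 0.0896]
orientation: [0.997, 1.343, -0.984]
contact_force: [-0.5, 6.7, 5.5]
grip_width: -0.0
```

Run:
```python
from h import *
feel()
```

```text
F [-0.5  6.7  5.5] along 6.6 q~ 0.778 radius 179.5
```

Emit:
carry_out(targets=[0,-0.0005,0,0.0025,-0.12,0,0,0,-0.001,0,0.005,-0.25,0,0,0,-0.001,0,0.005,-0.25,0,0])

```text
clock: 8.02
tcp_pos: [0.469, -0.0863, 0.0899]
orientation: [0.98, 1.355, -0.966]
contact_force: [1.8, 6.8, -0.8]
grip_width: 0.0003
```

Run:
```python
from h import *
feel()
```

```text
F [ 1.8  6.8 -0.8] along 5.9 q~ 0.795 radius 179.7
```

Emit:
carry_out(targets=[0,0,0,0.003,-0.15,0,0,0,0,0,0.006,-0.28,0,0,0,0,0,0.006,-0.28,0,0])

```text
clock: 8.4
tcp_pos: [0.4697, -0.0907, 0.0896]
orientation: [0.961, 1.367, -0.946]
contact_force: [0.1, 5.4, 3.6]
grip_width: -0.0
```

Run:
```python
from h import *
feel()
```

```text
F [0.1 5.4 3.6] along 5.1 q~ 0.82 radius 179.8
```

Emit:
carry_out(targets=[0,-0.0003,0,0.003,-0.15,0,0,0,-0.0005,0,0.006,-0.28,0,0,0,-0.0005,0,0.006,-0.28,0,0])

```text
clock: 8.78
tcp_pos: [0.4706, -0.0953, 0.0896]
orientation: [0.941, 1.378, -0.927]
contact_force: [0.1, 4.5, 2.0]
grip_width: 0.0
```

Run:
```python
from h import *
feel()
```

```text
F [0.1 4.5 2. ] along 4.1 q~ 0.846 radius 179.8
```

Emit:
carry_out(targets=[0,-0.0003,0,0.0025,-0.12,0,0,0,-0.0005,0,0.005,-0.25,0,0,0,-0.0005,0,0.005,-0.25,0,0])

```text
clock: 9.15
tcp_pos: [0.471, -0.0991, 0.0895]
orientation: [0.924, 1.389, -0.91]
contact_force: [0.5, 5.8, 0.6]
grip_width: 0.0004
```

Run:
```python
from h import *
feel()
```

```text
F [0.5 5.8 0.6] along 5.2 q~ 0.866 radius 180.2
```

Emit:
carry_out(targets=[0,-0.0003,0,0.0025,-0.12,0,0,0,-0.0005,0,0.005,-0.25,0,0,0,-0.0005,0,0.005,-0.25,0,0])

```text
clock: 9.52
tcp_pos: [0.4715, -0.1015, 0.0894]
orientation: [0.907, 1.4, -0.892]
contact_force: [-1.0, 8.0, 2.4]
grip_width: 0.0002
```

Run:
```python
from h import *
feel()
```

```text
F [-1.   8.   2.4] along 7.7 q~ 0.88 radius 180.2
```

Emit:
carry_out(targets=[0,-0.0003,0,0.002,-0.1,0,0,0,-0.0005,0,0.004,-0.2,0,0,0,-0.0005,0,0.004,-0.2,0,0])

```text
clock: 9.9
tcp_pos: [0.4714, -0.1022, 0.0894]
orientation: [0.893, 1.412, -0.876]
contact_force: [-1.8, 10.1, 4.5]
grip_width: 0.0001
```

Run:
```python
from h import *
feel()
```

```text
F [-1.8 10.1  4.5] along 9.9 q~ 0.883 radius 180.2
```

Emit:
carry_out(targets=[0,-0.0003,0,0.002,0,0,0,0,-0.0005,0,0.004,0,0,0,0,-0.0005,0,0.004,0,0,0])

```text
clock: 10.28
tcp_pos: [0.4714, -0.1024, 0.0895]
orientation: [0.892, 1.417, -0.873]
contact_force: [-2.5, 13.4, 4.7]
grip_width: -0.0003
```

Run:
```python
from h import *
feel()
```

```text
F [-2.5 13.4  4.7] along 13.2 q~ 0.884 radius 180.2
```

13 N on the buffer, so the arm should be caught. Backing off gently to check.

Emit:
carry_out(targets=[0,0,0,-0.004,0,0,0,0,0,0,-0.008,0,0,0,0,0,0,-0.014,0,0,0,0,0,0,-0.024,0,0,0,0,0,0,-0.03,0,0,0,0,0,0,-0.03,0,0,0,0,-0.05,0,-0.03,0,0,0,0,-0.1,0,-0.03,0,0,0,0,-0.15,0,-0.03,0,0,0,0,-0.15,0,-0.03,0,0,0])

```text
clock: 11.52
tcp_pos: [0.4643, -0.0796, 0.244]
orientation: [0.893, 1.409, -0.872]
contact_force: [-0.5, 0.2, -0.7]
grip_width: -0.0
```

Run:
```python
from h import *
print(r.get_obs()['contact_force'].round(1), r.get_obs()['joints'].round(2))
a=snap('top','top2.png')[140:260,140:370]; b=snap('scene','sc2.png')[100:310,200:420]
a=cv2.resize(a,(575,300)); b=cv2.resize(b,(314,300)); cv2.imwrite('pics/c2.png',cv2.resize(np.hstack([a,b[:,:225]]),(800,300)))
```

```text
[-0.5  0.2 -0.7] [ 0.79  0.22 -0.83  1.96  0.16  1.05  0.33]
```

View pics/c2.png

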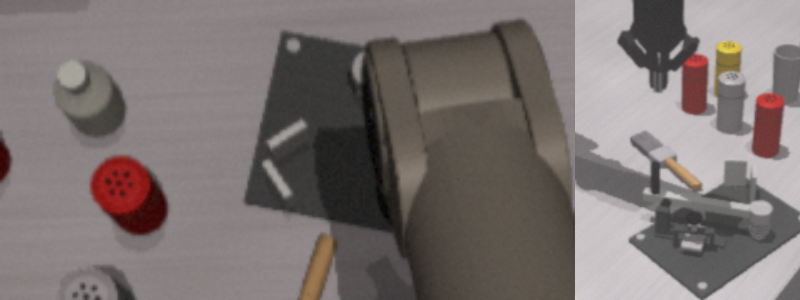

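The arm stays back on its catch: in the scene view it now points down-left with the handle at (655,165). It touches nothing. The shaker at (90,275) is undisturbed. Planning the grasp next.

Run:
```python
from h import *
s=np.array([.4347,.2062])
for n,p in [('red1',(188,214)),('redlow',(166.5,305)),('yel',(126,294)),('red3',(120,194)),('squeez',(170,172)),('tumb',(101,243))]:
    d=onz('top',*p,.12)[:2]-s; print(n,(np.hypot(*d)*1e3).round(),np.degrees(np.arctan2(d[1],d[0])).round())
o=r.get_obs(); M=R.from_rotvec(o['orientation']).as_matrix(); print('tool z head',np.degrees(np.arctan2(M[1,2],M[0,2])))
# brush handle etc none. candidates for headings
for a in (-119,-100,-60,-45): print(a,rel(*s,.25,a),rel(*s,.08,a))
```

```text
red1 103.0 -17.0
redlow 101.0 170.0
yel 128.0 125.0
red3 196.0 39.0
squeez 199.0 3.0
tumb 168.0 76.0
tool z head -64.80981397807135
-119 ([-1.9, 97.3, -270.3], [10.84, -0.29, 0.24]) ([168.0, 98.5, -265.0], [10.84, -0.29, 0.24])
-100 ([-1.9, 97.3, -270.3], [7.04, -0.32, 0.18]) ([168.0, 98.5, -265.0], [7.04, -0.32, 0.18])
-60 ([-1.9, 97.3, -270.3], [-0.96, -0.36, 0.06]) ([168.0, 98.5, -265.0], [-0.96, -0.36, 0.06])
-45 ([-1.9, 97.3, -270.3], [-3.96, -0.36, 0.01]) ([168.0, 98.5, -265.0], [-3.96, -0.36, 0.01])
```

Emit:
carry_out(targets=[0.0854,-0.002,0.016,-0.045,-1,-0.06,0,0.0854,-0.002,0.032,-0.09,-2,-0.12,0,0.0854,-0.002,0.048,-0.135,-3,-0.18,0,0.0854,-0.002,0.064,-0.18,-4,-0.24,0,0.0854,-0.002,0.081,-0.225,-5,-0.3,0,0.0854,-0.002,0.097,-0.27,-6,-0.36,0,0.0854,-0.002,0.097,-0.27,-6,-0.36,0,0.0854,-0.002,0.097,-0.27,-6,-0.36,0])

```text
clock: 12.62
tcp_pos: [0.434, 0.2049, 0.2487]
orientation: [0.476, 1.52, -0.476]
contact_force: [0.6, 0.3, -0.1]
grip_width: 0.0854
```

Run:
```python
from h import *
print(rel(.4347,.2062,.15,-35),rel(.4347,.2062,.075,-35))
im=snap('scene','sc3.png')
cv2.imwrite('pics/c3.png',cv2.resize(im[60:230,220:400],None,fx=3.3,fy=3.3,interpolation=2))
```

```text
([98.7, 1.5, 0.0], [0.04, -0.02, 0.01]) ([173.7, 1.6, 0.2], [0.04, -0.02, 0.01])
```

View pics/c3.png

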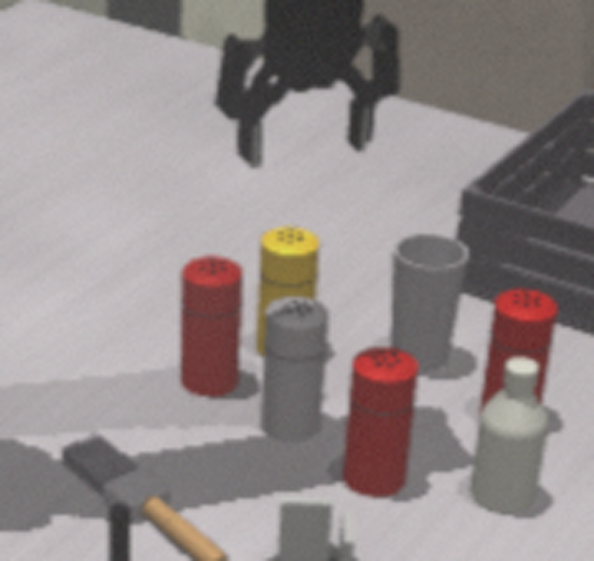

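The open gripper is centred over the steel shaker (lid at (297,308)), and both fingers have room clear of the red ones. Descending.

Emit:
carry_out(targets=[0.0854,0.05,0.0015,0,0,0,0,0.0854,0.095,0.0015,0,0,0,0,0.0854,0.125,0.0015,0,0,0,0,0.0854,0.15,0.0015,0,0,0,0,0.0854,0.174,0.0015,0,0,0,0,0.0854,0.174,0.0015,0,0,0,0])

```text
clock: 13.42
tcp_pos: [0.434, 0.2033, 0.0733]
orientation: [0.476, 1.521, -0.482]
contact_force: [0.1, -1.0, -0.3]
grip_width: 0.0854
```

Emit:
carry_out(targets=[0.05,0,0,0,0,0,0,0.05,0,0,0,0,0,0,0.05,0,0,0,0,0,0,0.05,0,0,0,0,0,0,0.05,0,0,0,0,0,0,0.05,0,0,0,0,0,0], squeeze=45)

```text
clock: 14.18
tcp_pos: [0.4351, 0.2038, 0.0744]
orientation: [0.477, 1.519, -0.481]
contact_force: [0.9, 0.1, 8.2]
grip_width: 0.0534
```

Run:
```python
from h import *
x,y=cw(-19.5,42.5); print(x,y)
o=r.get_obs(); print(o['grip_width'],o['contact_force'])
for a in (-35,-60): print(rel(x,y,.24,a))
```

```text
0.560620751187314 0.009962315936454066
0.05344394133211045 [0.91862069 0.14611492 8.18683865]
([-165.7, -87.1, 213.9], [-0.01, -0.02, 0.03])
([-165.7, -87.1, 213.9], [4.99, -0.01, 0.03])
```

Emit:
carry_out(targets=[0.05,-0.02,0,0,0,0,0,0.05,-0.06,0,0,0,0,0,0.05,-0.11,0,0,0,0,0,0.05,-0.166,0,0,0,0,0,0.05,-0.166,0,0,0,0,0,0.05,-0.166,-0.014,0.035,0,0,0,0.05,-0.166,-0.031,0.075,0,0,0,0.05,-0.166,-0.047,0.115,0,0,0,0.05,-0.166,-0.063,0.155,0,0,0,0.05,-0.166,-0.079,0.195,0,0,0,0.05,-0.166,-0.087,0.214,0,0,0,0.05,-0.166,-0.087,0.214,0,0,0])

```text
clock: 15.68
tcp_pos: [0.5602, 0.0084, 0.2385]
orientation: [0.479, 1.522, -0.484]
contact_force: [-0.2, 0.1, -4.3]
grip_width: 0.0532
```

Run:
```python
from h import *
x,y=cw(-19.5,42.5); o=r.get_obs(); print(o['grip_width'],o['contact_force'].round(1)); print(rel(x,y,.10,-35),rel(x,y,.0825,-35))
im=snap('scene','sc4.png'); t=snap('top','top4.png')
a=cv2.resize(im[60:310,220:380],(384,600)); b=cv2.resize(t[150:270,140:220] if 0 else t[140:260,220:303],(415,600)); cv2.imwrite('pics/c4.png',np.hstack([a,b]))
```

```text
0.05323786949658287 [-0.2  0.1 -4.3]
([138.5, 2.1, -0.0], [-0.04, -0.04, 0.05]) ([156.0, 2.2, 0.1], [-0.04, -0.04, 0.05])
```

View pics/c4.png

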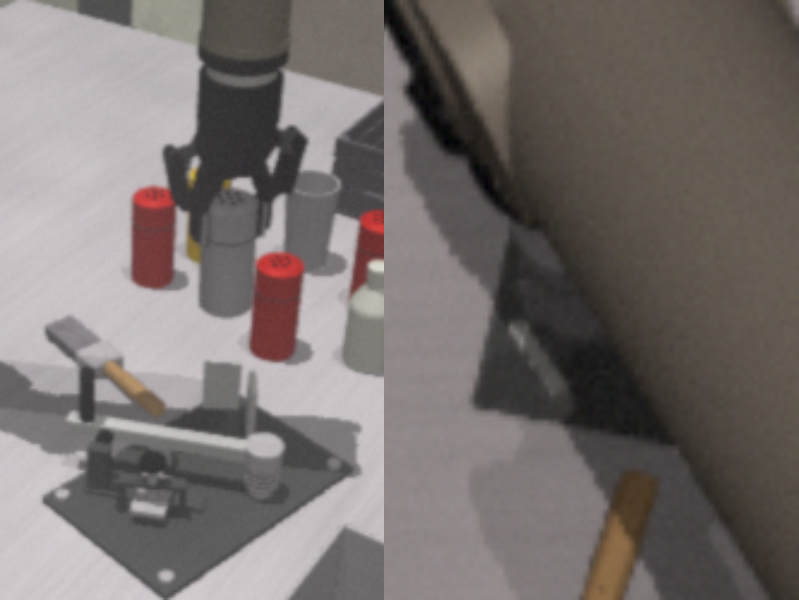

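Run:
```python
from h import *
o=r.get_obs(); p=o['tcp_pos'].copy(); top=p[2]-.0744+.12
print(proj('scene',[p[0],p[1],top]), proj('scene',[p[0]-.0014,p[1]+.001,top]), proj('scene',[p[0],p[1]+.01,top]), proj('scene',[p[0],p[1],top-.12]))
im=cv2.imread('pics/sc4.png'); cv2.imwrite('pics/c5.png',cv2.resize(im[115:200,285:350],None,fx=7,fy=7,interpolation=2))
```

```text
[316.4884479 141.5681021] [316.17675124 141.21553354] [318.70262989 139.81244258] [313.38824407 185.61447916]
```

View pics/c5.png

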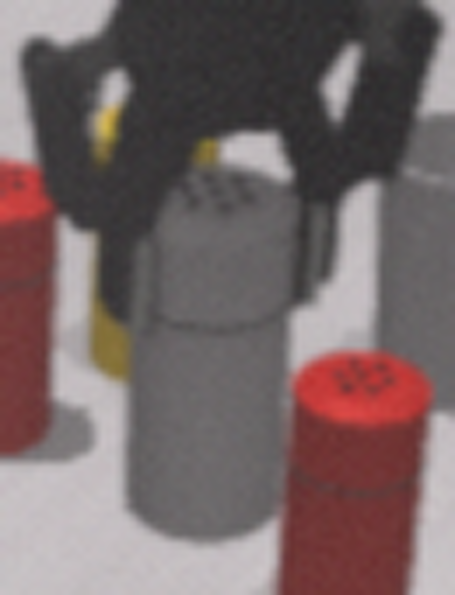

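The shaker is held upright, with its lid at (220,193) in the crop, matching the prediction to about 1 px. Lowering it towards the vee, 4 mm short of the seat for clearance.

Run:
```python
from h import *
x,y=cw(-19.5,41); print(rel(x+.0007,y-.0005,.15,-35),rel(x+.0007,y-.0005,.0925,-35))
```

```text
([89.4, -1.7, 3.4], [0.01, -0.04, 0.04]) ([146.9, -1.5, 3.6], [0.01, -0.04, 0.04])
```

Emit:
carry_out(targets=[0.05,0.03,-0.0015,0.0035,0,0,0,0.05,0.07,-0.0015,0.0035,0,0,0,0.05,0.105,-0.0015,0.0035,0,0,0,0.05,0.13,-0.0015,0.0035,0,0,0,0.05,0.146,-0.0015,0.0035,0,0,0,0.05,0.146,-0.0015,0.0035,0,0,0,0.05,0.146,-0.0015,0.0035,0,0,0])

```text
clock: 16.65
tcp_pos: [0.5607, 0.0076, 0.0932]
orientation: [0.473, 1.521, -0.48]
contact_force: [2.1, -4.7, -7.2]
grip_width: 0.0527
```

Run:
```python
from h import *
x,y=cw(-19.5,41); o=r.get_obs(); print(o['tcp_pos'],o['contact_force'].round(1),rel(x+.0007,y-.0005,.0825,-35))
```

```text
[0.56070744 0.00763294 0.0932384 ] [ 2.1 -4.7 -7.2] ([10.7, 0.5, 0.0], [0.03, -0.02, 0.06])
```

Lateral force from the vee's -x face, so I'm shifting 4 mm away from it before going down.

Emit:
carry_out(targets=[0.05,-0.002,-0.0005,0.0015,0,0,0,0.05,-0.002,-0.0015,0.0035,0,0,0,0.05,-0.002,-0.0015,0.0035,0,0,0])

```text
clock: 17.02
tcp_pos: [0.5626, 0.0052, 0.0954]
orientation: [0.473, 1.521, -0.479]
contact_force: [0.6, -0.5, -3.1]
grip_width: 0.0525
```

Run:
```python
from h import *
o=r.get_obs(); print(o['tcp_pos'],o['contact_force'].round(1),'clamp xy',Rz.T@(o['tcp_pos'][:2]-tc)*1e3, Rz.T@o['contact_force'][:2], o['moment'].round(2))
```

```text
[0.56255253 0.0051886  0.09541812] [ 0.6 -0.5 -3.1] clamp xy [-16.51266212  38.30524487] [ 0.7350055  -0.28778261] [-0.01  0.01 -0.02]
```

Emit:
carry_out(targets=[0.05,0.005,0,0,0,0,0,0.05,0.009,0,0,0,0,0,0.05,0.012,0,0,0,0,0,0.05,0.012,0,0,0,0,0])

```text
clock: 17.52
tcp_pos: [0.5622, 0.0051, 0.083]
orientation: [0.473, 1.522, -0.479]
contact_force: [-0.5, 1.0, -4.1]
grip_width: 0.0522
```

Emit:
carry_out(targets=[0.05,0.0012,0,0,0,0,0,0.05,0.0025,0,0,0,0,0,0.05,0.0025,0,0,0,0,0])

```text
clock: 17.9
tcp_pos: [0.5622, 0.0052, 0.0805]
orientation: [0.473, 1.522, -0.479]
contact_force: [-0.2, 0.2, -4.1]
grip_width: 0.0526
```

Emit:
carry_out(targets=[0.05,0.0012,0,0,0,0,0,0.05,0.0025,0,0,0,0,0,0.05,0.0025,0,0,0,0,0])

```text
clock: 18.27
tcp_pos: [0.5623, 0.0051, 0.0782]
orientation: [0.473, 1.522, -0.479]
contact_force: [-0.1, 0.5, -1.1]
grip_width: 0.0526
```

Emit:
carry_out(targets=[0.05,0.001,0,0,0,0,0,0.05,0.0015,0,0,0,0,0])

```text
clock: 18.52
tcp_pos: [0.5624, 0.0052, 0.078]
orientation: [0.472, 1.522, -0.48]
contact_force: [-6.6, -1.5, 13.9]
grip_width: 0.0528
```

Resting on the plate. Releasing.

Emit:
carry_out(targets=[0.053,-0.001,0,0,0,0,0,0.06,-0.001,0,0,0,0,0,0.07,-0.001,0,0,0,0,0,0.085,-0.001,0,0,0,0,0,0.085,-0.001,0,0,0,0,0,0.085,-0.001,0,0,0,0,0])

```text
clock: 19.27
tcp_pos: [0.5624, 0.0053, 0.079]
orientation: [0.472, 1.522, -0.48]
contact_force: [-0.3, -0.8, -1.0]
grip_width: 0.0848
```

Emit:
carry_out(targets=[0.085,-0.02,0,0,0,0,0,0.085,-0.05,0,0,0,0,0,0.085,-0.1,0,0,0,0,0,0.085,-0.15,0,0,0,0,0,0.085,-0.15,0,0,0,0,0])

```text
clock: 19.9
tcp_pos: [0.5657, 0.007, 0.2345]
orientation: [0.474, 1.513, -0.477]
contact_force: [0.1, -0.0, 0.3]
grip_width: 0.0852
```

Run:
```python
from h import *
o=r.get_obs(); print(o['contact_force'].round(1))
x,y=cw(28.5,-101.5); print(x,y)
for a in (-60,-90,-103): print(a,rel(x,y,.20,a),rel(x,y,.085,a))
im=snap('scene','sc6.png')
for p in [(-19.5,45.2),(-19.5,41),(-16.5,38)]: print(p,proj('scene',[*cw(*p),.128]).round(1))
cv2.imwrite('pics/c6.png',cv2.resize(im[150:310,220:380],None,fx=3.7,fy=3.7,interpolation=2))
```

```text
[ 0.1 -0.   0.3]
0.5738757094560746 -0.1412471615485681
-60 ([35.0, -117.0, 91.1], [5.04, 0.06, -0.01]) ([150.0, -117.0, 90.6], [5.04, 0.06, -0.01])
-90 ([35.0, -117.0, 91.1], [11.04, 0.06, -0.02]) ([150.0, -117.0, 90.6], [11.04, 0.06, -0.02])
-103 ([35.0, -117.0, 91.1], [13.64, 0.05, -0.03]) ([150.0, -117.0, 90.6], [13.64, 0.05, -0.03])
(-19.5, 45.2) [313.4 198.2]
(-19.5, 41) [312.2 198.9]
(-16.5, 38) [312.2 199.9]
```

View pics/c6.png

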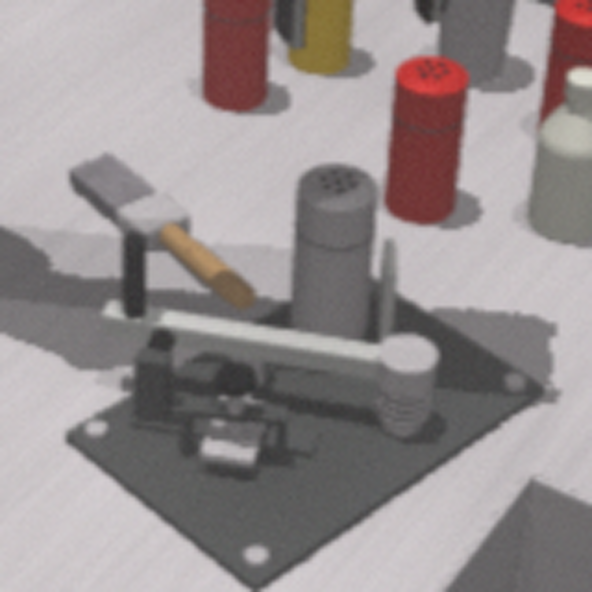

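The shaker stands in the vee clear of the fingers, lid at (337,184). The arm is still caught, and the trigger is at (235,378). Moving over the trigger with shut fingers and re-measuring the shaker.

Emit:
carry_out(targets=[0,0,-0.029,0.023,1.2,0,0,0,0,-0.058,0.045,2.5,0,0,0,0.01,-0.088,0.068,3.7,0,0,0,0.035,-0.117,0.091,5,0,0,0,0.07,-0.117,0.091,5,0,0,0,0.115,-0.117,0.091,5,0,0,0,0.115,-0.117,0.091,5,0,0])

```text
clock: 20.82
tcp_pos: [0.5688, -0.1433, 0.1139]
orientation: [0.811, 1.419, -0.821]
contact_force: [-1.7, -0.0, 1.0]
grip_width: -0.0001
```

Run:
```python
from h import *
o=r.get_obs(); print(o['contact_force'].round(1)); x,y=cw(28.5,-101.5); print(rel(x,y,.078,-60))
im=snap('scene','sc7.png');t=snap('top','top7.png')
W=onz('scene',311.1,199.7,.128); print('lid in clamp mm',Rz.T@(W[:2]-tc)*1e3)
a=cv2.resize(im[180:310,230:330],(420,546),interpolation=2); b=cv2.resize(t[150:260,220:296],(377,546),interpolation=2); cv2.imwrite('pics/c7.png',np.hstack([a,b]))
```

```text
[-1.7 -0.   1. ]
([35.8, 5.7, 0.8], [0.01, -0.02, 0.09])
lid in clamp mm [-18.78618095  36.56579722]
```

View pics/c7.png

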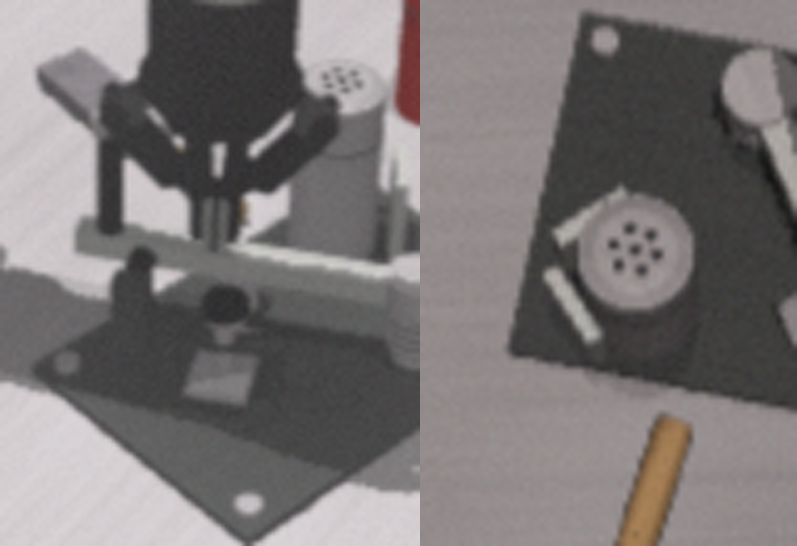

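The top view shows the lid centre at (636,250) just off the vee plates. The fingers are above the trigger, whose top is at (225,303) in the left half. Aligning and lowering to just above the button.

Emit:
carry_out(targets=[0,0.01,0.003,0.001,0,0,0,0,0.022,0.0057,0.001,0,0,0,0,0.032,0.0057,0.001,0,0,0,0,0.033,0.0057,0.001,0,0,0])

```text
clock: 21.42
tcp_pos: [0.577, -0.1406, 0.084]
orientation: [0.811, 1.414, -0.817]
contact_force: [0.2, -0.5, 0.8]
grip_width: 0.0001
```

Run:
```python
from h import *
W=onz('top',263.5,200.4,.128); print('lid in clamp mm',Rz.T@(W[:2]-tc)*1e3)
o=r.get_obs(); print(o['contact_force'].round(1)); x,y=cw(28.5,-101.5); print(rel(x,y,.064,-60))
```

```text
lid in clamp mm [-23.52924866  38.26111177]
[ 0.2 -0.5  0.8]
([20.0, -3.0, -1.0], [0.03, 0.02, 0.04])
```

Emit:
carry_out(targets=[0,0.004,-0.003,-0.001,0,0,0,0,0.007,-0.003,-0.001,0,0,0,0,0.01,-0.003,-0.001,0,0,0,0,0.013,-0.003,-0.001,0,0,0])

```text
clock: 21.92
tcp_pos: [0.574, -0.1415, 0.0718]
orientation: [0.81, 1.413, -0.818]
contact_force: [-3.6, 0.2, 8.5]
grip_width: -0.0003
```

Emit:
carry_out(targets=[0,0.002,0,0,0,0,0,0,0.004,0,0,0,0,0,0,0.004,0,0,0,0,0])

```text
clock: 22.3
tcp_pos: [0.5739, -0.1415, 0.0685]
orientation: [0.81, 1.413, -0.818]
contact_force: [-2.8, 0.2, 4.2]
grip_width: -0.0003
```

Emit:
carry_out(targets=[0,0.002,0,0,0,0,0,0,0.004,0,0,0,0,0,0,0.004,0,0,0,0,0])

```text
clock: 22.68
tcp_pos: [0.5741, -0.1415, 0.0647]
orientation: [0.81, 1.412, -0.818]
contact_force: [-1.1, -0.2, 5.2]
grip_width: -0.0001
```

Run:
```python
from h import *
a=cv2.imread('pics/top7.png'); b=snap('top','top8.png'); print(r.get_obs()['contact_force'].round(1), cv2.absdiff(a,b)[150:240,240:300].mean())
```

```text
[-1.3  0.2  5. ] 13.044197530864198
```

Emit:
carry_out(targets=[0,0.002,0,0,0,0,0,0,0.002,0,0,0,0,0,0,0.002,0,0,0,0,0,0,0.002,0,0,0,0,0,0,0.002,0,0,0,0,0,0,0.002,0,0,0,0,0,0,0.002,0,0,0,0,0,0,0.002,0,0,0,0,0])

```text
clock: 23.72
tcp_pos: [0.5741, -0.1415, 0.063]
orientation: [0.81, 1.412, -0.818]
contact_force: [-0.9, -0.7, 4.8]
grip_width: -0.0
```

Emit:
carry_out(targets=[0,-0.02,0,0,0,0,0,0,-0.06,0,0,0,0,0,0,-0.11,0,0,0,0,0,0,-0.16,0,0,0,0,0,0,-0.16,0,0,0,0,0,0,-0.16,0,0,0,0,0])

```text
clock: 24.48
tcp_pos: [0.574, -0.1409, 0.2232]
orientation: [0.809, 1.412, -0.819]
contact_force: [-0.8, 0.0, -0.9]
grip_width: 0.0
```

Run:
```python
from h import *
print(r.get_obs()['contact_force'].round(1))
im=snap('scene','sc9.png');t=snap('top','top9.png')
a=cv2.resize(im[170:310,230:370],(440,440),interpolation=2); b=cv2.resize(t[150:260,220:310],(360,440),interpolation=2); cv2.imwrite('pics/c9.png',np.hstack([a,b]))
for p in [(-19.5,45.2)]: print(proj('top',[*cw(*p),.128]),proj('scene',[*cw(*p),.128]))
```

```text
[-0.8  0.  -0.9]
[260.81560955 198.09944581] [313.35369725 198.21482552]
```

View pics/c9.png

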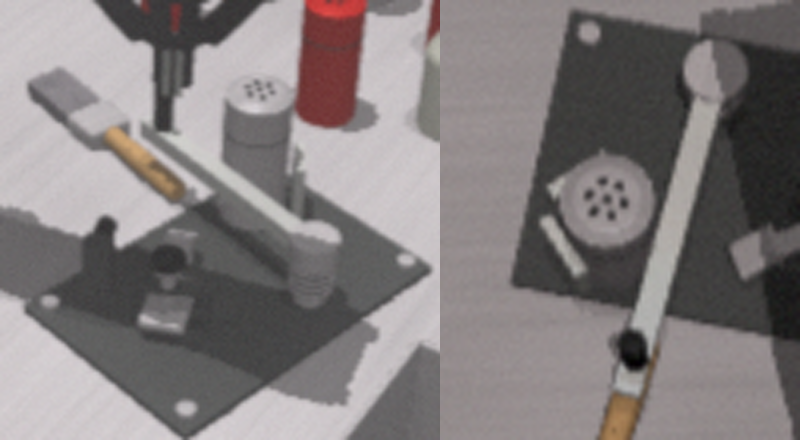

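The arm has swung shut onto the shaker: lid at (606,199), handle at (634,348), trigger back up. Checking the seat numerically before handing in.

Run:
```python
from h import *
cl=lambda n,u,v,z:(Rz.T@(onz(n,u,v,z)[:2]-tc)*1e3).round(1)
for nm,pt,ps,z in [('lid',(261.5,199.75),(312.7,198.6),.128)]:
    T,e=tri(pt,ps); print(nm,cl('top',*pt,z),cl('scene',*ps,z),'tri',(Rz.T@(T[:2]-tc)*1e3).round(1),T[2].round(4),e)
h=cl('top',268.5,236.7,.125); d=h-[80,0]; print('handle',h,'q',np.arctan2(-d[1],-d[0])+.28)
# arm centreline from bar end & pivot tops
p1,p2=cl('top',220+(628-440)/4,150+380/4,.064),cl('top',220+(702-440)/4,150+110/4,.064); d=p1-p2; print('bar q',np.arctan2(-d[1],-d[0])+.28)
t=r.grab_frame('top'); print('diff brush etc', [cv2.absdiff(t,cv2.imread('pics/top0.png'))[a:b,c:d].mean().round(1) for a,b,c,d in [(265,315,235,262),(270,300,420,460),(215,240,415,442),(145,190,420,470),(160,190,160,188),(230,260,85,118)]])
```

```text
lid [-22.9  42.9] [-19.4  42.8] tri [-21.8  43.9] 0.126 0.002101135109564378
handle [-101.3   11.3] q 0.2177528874028568
bar q 0.21311427510433342
diff brush etc [np.float64(15.7), np.float64(50.9), np.float64(33.2), np.float64(13.9), np.float64(15.2), np.float64(10.9)]
```

The arm reads q ≈ 0.215 against about 0.18 when seated, and the lid is about (-2,-2) mm off. So the shaker probably touches only the vee's -x face and is 3–5 mm short of the seat, too near the 6 mm limit. I'll nudge it gently along that face into the seat with the flat of the shut fingers, above the arm.

Run:
```python
from h import *
hd=np.degrees(th)+45-180; u=np.array([.7071,.7071])
for off,z in [(58,.2),(58,.078),(42,.078)]:
    x,y=cw(*(np.array([-21.5,43])-u*off)); print(off,(x,y),rel(x,y,z,hd))
print(hd,r.get_obs()['joints'].round(2))
```

```text
58 (np.float64(0.509378425187448), np.float64(-0.019456129036104424)) ([21.5, 5.5, -137.1], [17.71, 0.07, 0.04])
58 (np.float64(0.509378425187448), np.float64(-0.019456129036104424)) ([143.5, 6.3, -137.3], [17.71, 0.07, 0.04])
42 (np.float64(0.5230096159919465), np.float64(-0.011078436801881739)) ([143.4, 22.3, -137.7], [17.71, 0.07, 0.04])
-148.42523094527493 [ 0.73  0.46 -0.79  1.73  0.37  1.11  0.35]
```

Emit:
carry_out(targets=[0,0,0.002,-0.015,2,0,0,0,0,0.003,-0.03,4,0,0,0,0,0.005,-0.045,6,0,0,0,0,0.006,-0.06,8,0,0,0,0,0.008,-0.076,10,0,0,0,0,0.01,-0.092,12,0,0,0,0.01,0.011,-0.107,14,0,0,0,0.02,0.013,-0.122,16,0,0,0,0.02,0.0143,-0.1375,17.7,0.07,0.04,0,0.03,0.0143,-0.1375,17.7,0.07,0.04,0,0.03,0.0143,-0.1375,17.7,0.07,0.04])

```text
clock: 26.0
tcp_pos: [0.5161, -0.0155, 0.19]
orientation: [1.906, 0.544, -1.911]
contact_force: [-0.2, 0.5, -0.3]
grip_width: -0.0001
```

Run:
```python
from h import *
hd=np.degrees(th)+45-180; x,y=cw(*(np.array([-21.5,43])-.7071*50)); print(rel(x,y,.08,hd), r.get_obs()['contact_force'].round(1))
im=snap('scene','sc10.png'); cv2.imwrite('pics/c10.png',cv2.resize(im[130:280,250:370],None,fx=4,fy=4,interpolation=2))
```

```text
([110.0, 0.0, -0.5], [0.04, 0.02, 0.02]) [-0.2  0.5 -0.3]
```

Emit:
carry_out(targets=[0,0.04,0,0,0,0,0,0,0.08,0,0,0,0,0,0,0.1,0,0,0,0,0,0,0.108,0,0,0,0,0,0,0.108,0,0,0,0,0])

```text
clock: 26.68
tcp_pos: [0.5165, -0.0158, 0.0825]
orientation: [1.907, 0.543, -1.91]
contact_force: [0.4, 0.4, 0.5]
grip_width: -0.0002
```

Emit:
carry_out(targets=[0,0,0,-0.003,0,0,0,0,0,0,-0.006,0,0,0,0,0,0,-0.008,0,0,0,0,0,0,-0.008,0,0,0])

```text
clock: 27.18
tcp_pos: [0.5236, -0.0115, 0.0827]
orientation: [1.907, 0.543, -1.91]
contact_force: [-0.6, 0.2, 0.6]
grip_width: -0.0001
```

```bash
cat >> h.py <<'E'
def nud():
    o=r.get_obs(); p=Rz.T@(o['tcp_pos'][:2]-tc)*1e3; z=R.from_rotvec(o['orientation']).as_matrix()[:2,2]
    print('shaker if touching',(p+.7071*38).round(1),'F along',(o['contact_force'][:2]@z).round(1),o['contact_force'].round(1))
E
python3 -c "
from h import *
nud()"
```

```text
shaker if touching [-23.6  39.9] F along 0.5 [-0.6  0.2  0.6]
```

Emit:
carry_out(targets=[0,0,0,-0.0015,0,0,0,0,0,0,-0.003,0,0,0,0,0,0,-0.003,0,0,0])

```text
clock: 27.55
tcp_pos: [0.5262, -0.0098, 0.0827]
orientation: [1.907, 0.543, -1.91]
contact_force: [-0.6, -0.0, -0.5]
grip_width: 0.0002
```

```bash
python3 -c "
from h import *
nud()"
```

```text
shaker if touching [-21.5  42.1] F along 0.5 [-0.6 -0.  -0.5]
```

Emit:
carry_out(targets=[0,0,0,-0.001,0,0,0,0,0,0,-0.002,0,0,0,0,0,0,-0.002,0,0,0])

```text
clock: 27.92
tcp_pos: [0.5277, -0.0088, 0.0827]
orientation: [1.907, 0.543, -1.91]
contact_force: [-3.1, 0.3, 2.5]
grip_width: -0.0001
```

```bash
python3 -c "
from h import *
nud()"
```

```text
shaker if touching [-20.3  43.4] F along 2.5 [-3.1  0.3  2.5]
```

Emit:
carry_out(targets=[0,0,0,-0.001,0,0,0,0,0,0,-0.002,0,0,0,0,0,0,-0.002,0,0,0])

```text
clock: 28.3
tcp_pos: [0.5295, -0.0075, 0.0825]
orientation: [1.907, 0.544, -1.91]
contact_force: [-1.0, 0.2, 0.1]
grip_width: 0.0
```

```bash
python3 -c "
from h import *
nud()"
```

```text
shaker if touching [-18.9  45.1] F along 0.8 [-1.   0.2  0.1]
```

Emit:
carry_out(targets=[0,0,0,-0.001,0,0,0,0,0,0,-0.002,0,0,0,0,0,0,-0.002,0,0,0])

```text
clock: 28.68
tcp_pos: [0.531, -0.0068, 0.0824]
orientation: [1.906, 0.543, -1.911]
contact_force: [-3.3, -1.4, 2.2]
grip_width: -0.0002
```

```bash
python3 -c "
from h import *
nud()"
```

```text
shaker if touching [-17.6  46.1] F along 3.5 [-3.3 -1.4  2.2]
```

Emit:
carry_out(targets=[0,0,0,-0.001,0,0,0,0,0,0,-0.002,0,0,0,0,0,0,-0.002,0,0,0])

```text
clock: 29.05
tcp_pos: [0.5326, -0.0059, 0.0825]
orientation: [1.906, 0.543, -1.911]
contact_force: [-3.9, -2.6, 4.9]
grip_width: 0.0003
```

```bash
python3 -c "
from h import *
nud()"
```

```text
shaker if touching [-16.2  47.4] F along 4.7 [-3.9 -2.6  4.9]
```

```bash
cat > m.py <<'E'
from h import *
def meas(n,im,c,rad,thr,big):
    g=im.max(2); Y,X=np.mgrid[:420,:560]; m=((g<thr)&(np.hypot(X-c[0],Y-c[1])<rad))
    w=(thr-g.astype(float))*m; return (w*X).sum()/w.sum(),(w*Y).sum()/w.sum(),m.sum()
for f,im in [('top9',cv2.imread('pics/top9.png')),('now',snap('top','top11.png'))]:
    print(f,'holes',np.round(meas('top',im,(261.5,199.7),7,110,0),2),'lidmean',im[190:210,250:273].mean().round(1),'handle',np.round(meas('top',im,(268.5,236.7),8,60,0),2))
for f,im in [('sc9',cv2.imread('pics/sc9.png')),('now',snap('scene','sc11.png'))]:
    print(f,'holes',np.round(meas('s',im,(312.7,198.6),7,120,0),2))
E
python3 m.py
```

```text
top9 holes [261.19 199.61  35.  ] lidmean 125.0 handle [267.82 237.68  54.  ]
now holes [261.13 199.98 156.  ] lidmean 61.8 handle [267.25 236.25 144.  ]
sc9 holes [nan nan  0.]
now holes [311.84 198.08  95.  ]m.py:4: RuntimeWarning: invalid value encountered in scalar divide
  w=(thr-g.astype(float))*m; return (w*X).sum()/w.sum(),(w*Y).sum()/w.sum(),m.sum()
```

Occluded from here, so I'm backing off and raising clear to measure.

Emit:
carry_out(targets=[0,0,0,0.004,0,0,0,0,0,0,0.014,0,0,0,0,-0.02,0,0.016,0,0,0,0,-0.07,0,0.016,0,0,0,0,-0.13,0,0.016,0,0,0,0,-0.14,-0.03,0.016,-2,0,0,0,-0.14,-0.06,0.016,-4,0,0,0,-0.14,-0.09,0.016,-6,0,0,0,-0.14,-0.12,0.016,-8,0,0,0,-0.14,-0.14,0.016,-10,0,0,0,-0.14,-0.14,0.016,-10,0,0])

```text
clock: 30.52
tcp_pos: [0.4451, 0.1057, 0.2228]
orientation: [1.313, 1.139, -1.315]
contact_force: [-0.4, -0.2, -0.2]
grip_width: -0.0002
```

```bash
python3 m.py
python3 - <<'E'
from h import *
o=r.get_obs(); print(o['contact_force'].round(1)); x,y=.574,-.141; print(rel(x,y,.2232,-60))
E
```

```text
top9 holes [261.19 199.61  35.  ] lidmean 125.0 handle [267.82 237.68  54.  ]
now holes [259.58 197.18  26.  ] lidmean 105.4 handle [265.97 237.04  55.  ]
sc9 holes [nan nan  0.]
now holes [nan nan  0.]
[ 0.4 -0.4  1.1]
([-0.7, 162.7, 223.3], [-7.7, 0.0, 0.02])m.py:4: RuntimeWarning: invalid value encountered in scalar divide
  w=(thr-g.astype(float))*m; return (w*X).sum()/w.sum(),(w*Y).sum()/w.sum(),m.sum()
```

Run:
```python
from h import *
im=snap('top','top12.png'); sc=snap('scene','sc12.png')
cl=lambda n,u,v,z:(Rz.T@(onz(n,u,v,z)[:2]-tc)*1e3).round(1)
Y,X=np.mgrid[:420,:560]
for f in ('top9.png','top12.png'):
    g=cv2.imread('pics/'+f).max(2).astype(float)
    c=np.array([260.5,198.5])
    for _ in range(6):
        m=(np.hypot(X-c[0],Y-c[1])<7.5); ref=np.percentile(g[m],70); w=np.clip(ref-20-g,0,None)*m; c=np.array([(w*X).sum(),(w*Y).sum()])/w.sum()
    h=np.array([268.,237])
    for _ in range(6):
        m=np.hypot(X-h[0],Y-h[1])<6; w=np.clip(70-g,0,None)*m; h=np.array([(w*X).sum(),(w*Y).sum()])/w.sum()
    hc=cl('top',*h,.11); d=hc-[80,0]
    print(f,'holes',c.round(2),cl('top',*c,.128),'handle',h.round(2),hc,'q',(np.arctan2(-d[1],-d[0])+.28).round(3))
for f in ('sc9.png','sc12.png'):
    g=cv2.imread('pics/'+f).max(2).astype(float); c=np.array([312.7,198.6])
    for _ in range(6):
        m=(np.abs(X-c[0])<8)&(np.abs(Y-c[1])<5); ref=np.percentile(g[m],70); w=np.clip(ref-20-g,0,None)*m; c=np.array([(w*X).sum(),(w*Y).sum()])/w.sum()
    print(f,c.round(2),cl('scene',*c,.128))
```

```text
top9.png holes [261.13 199.32] [-22.1  44. ] handle [267.81 237.55] [-101.1   13.4] q 0.206
top12.png holes [258.77 195.66] [-14.9  50.8] handle [265.93 236.94] [-100.6   17.8] q 0.182
sc9.png [312.12 198.  ] [-22.1  43.6]
sc12.png [304.  209.6] [-1.7 -5.2]
```

Run:
```python
from h import *
cl=lambda n,u,v,z:(Rz.T@(onz(n,u,v,z)[:2]-tc)*1e3).round(1)
up=lambda im:cv2.resize(im,None,fx=4,fy=4,interpolation=cv2.INTER_CUBIC)
for n,a,b,c,z in [('top','top9.png','top12.png',(261.3,199.6),.128),('scene','sc9.png','sc12.png',(312.3,198.3),.128)]:
    A,B=cv2.imread('pics/'+a,0),cv2.imread('pics/'+b,0); x,y=map(round,c); w,h=(9,9) if n=='top' else (9,6)
    T=up(A[y-h:y+h+1,x-w:x+w+1]); S=up(B[y-h-7:y+h+8,x-w-7:x+w+8])
    _,v,_,p=cv2.minMaxLoc(cv2.matchTemplate(S,T,5)); d=np.array(p)/4-7; print(n,'shift px',d,'score',round(v,2),'lid',cl(n,*c,z),'->',cl(n,*(np.array(c)+d),z))
# body bottom edge in scene: column profile of row differences near base (visible left edge of body)
for f in ('sc9.png','sc12.png'):
    g=cv2.imread('pics/'+f,0); print(f); print(np.array2string(g[190:222:2,298:328:1],max_line_width=200))
```

```text
top shift px [-2.25 -3.5 ] score 0.94 lid [-22.7  43.4] -> [-15.7  50. ]
scene shift px [ 3.25 -0.5 ] score 0.77 lid [-21.  43.] -> [-17.2  50.5]
sc9.png
[[194 193 195 194 197 193 196 192 193 196 192 193 195 197 195 196 198 198 198 197 198 196 196 193 195 193 166 101  74  72]
 [195 195 194 194 194 195 192 193 194 195 192 195 195 197 197 199 199 196 196 197 195 195 196 195 198 193 163  99  69  73]
 [195 191 191 191 193 191 193 189 185 180 179 181 185 189 188 188 182 179 179 183 187 192 195 192 195 193 161  92  70  70]
 [192 191 193 192 188 181 177 178 184 180 172 168 157 119 131 160 159 131 150 173 174 175 175 186 196 187 144  86  67  70]
 [191 193 190 188 178 178 180 185 183 174 152 147 165 151 118 146 172 154 148 166 182 180 174 167 163 152 125  82  69  75]
 [193 193 194 183 183 182 181 180 180 177 159 127 146 175 158 127 149 172 165 169 180 176 173 169 169 154 111  76  73  73]
 [193 194 182 151 136 163 177 179 181 188 189 188 187 186 179 171 172 179 181 179 176 173 170 166 153 120  90  74  72  72]
 [194 195 181 150 108 107 129 154 186 197 202 208 207 206 202 193 186 182 177 176 171
[... 2300 characters left out ...]
107 109 105 108 105 107 107 104 102 103 102 102  99 101  98  97  93  94 102 113 115]
 [116 119 119 118 113 107  95  89  95 102 109 108 109 110 107 104 105 105 103 102 104 100  99  97  99  94  92 102 115 118]
 [118 117 116 119 114 106  99  93  94  93  95 101 104 106 102 103 102 102 104 102 102 104  99  95  90  86 101 124 135 123]
 [121 119 118 116 114 108 106 106 105 109 108 103  99  95  93  91  91  88  85  88  91  88  87  91  93  97 114 125 125 123]
 [146 125 122 117 111 103 105 106 108 108 111 108 107 104 102 104 102 100 102 100  98  98  98  97  93 101 118 124 123 120]
 [191 186 178 155 120 106 106 105 107 108 111 109 108 106 105 104 104 101 102 102 100 100  99  95  92 100 115 126 127 121]]
```

Both views agree the nudge moved the lid by about (+5.5,+7) mm to (-16.5,50). The arm's angle (q ≈ 0.182) puts the body at y ≈ 44.7, so the nudge above the vee's top edge tilted the shaker by about 0.07 rad. I'll right it with a gentle push at the lid from the vee side.

Run:
```python
from h import *
hd=np.degrees(th)+45-180
x,y=cw(*(np.array([-16.5,50.2])+.7071*50)); print((x,y),rel(x,y,.2,hd),rel(x,y,.105,hd))
```

```text
(np.float64(0.6079240008113673), np.float64(0.04293566312785256)) ([22.3, 168.9, 36.1], [9.98, 0.02, 0.02]) ([117.3, 169.1, 36.1], [9.98, 0.02, 0.02])
```

Emit:
carry_out(targets=[0,0,0.034,0.007,2,0,0,0,0,0.068,0.014,4,0,0,0,0,0.102,0.022,6,0,0,0,0,0.136,0.029,8,0,0,0,0.01,0.169,0.036,10,0,0,0,0.022,0.169,0.036,10,0,0,0,0.06,0.169,0.036,10,0,0,0,0.1,0.169,0.036,10,0,0,0,0.117,0.169,0.036,10,0,0,0,0.117,0.169,0.036,10,0,0])

```text
clock: 31.98
tcp_pos: [0.6069, 0.0428, 0.1044]
orientation: [1.906, 0.54, -1.916]
contact_force: [0.4, 0.3, 1.8]
grip_width: -0.0
```

```bash
cat >> h.py <<'E'
def nud2():
    o=r.get_obs(); p=Rz.T@(o['tcp_pos'][:2]-tc)*1e3; z=R.from_rotvec(o['orientation']).as_matrix()[:2,2]
    print('lid if touching',(p-.7071*38).round(1),'F along',(-o['contact_force'][:2]@z).round(1),o['contact_force'].round(1))
E
python3 -c "
from h import *
nud2()"
```

```text
lid if touching [-9.  58.4] F along 0.5 [0.4 0.3 1.8]
```

Emit:
carry_out(targets=[0,0,0,0.003,0,0,0,0,0,0,0.006,0,0,0,0,0,0,0.009,0,0,0,0,0,0,0.009,0,0,0])

```text
clock: 32.48
tcp_pos: [0.5993, 0.0378, 0.1049]
orientation: [1.907, 0.539, -1.915]
contact_force: [-0.0, -1.4, -0.5]
grip_width: -0.0001
```

```bash
python3 -c "
from h import *
nud2()"
```

```text
lid if touching [-15.3  51.7] F along -0.8 [-0.  -1.4 -0.5]
```

Emit:
carry_out(targets=[0,0,0,0.0015,0,0,0,0,0,0,0.003,0,0,0,0,0,0,0.003,0,0,0])

```text
clock: 32.85
tcp_pos: [0.5971, 0.0364, 0.1052]
orientation: [1.908, 0.539, -1.914]
contact_force: [1.1, 1.0, 0.8]
grip_width: -0.0001
```

```bash
python3 -c "
from h import *
nud2()"
```

```text
lid if touching [-17.1  49.8] F along 1.5 [1.1 1.  0.8]
```

Emit:
carry_out(targets=[0,0,0,0.0012,0,0,0,0,0,0,0.0025,0,0,0,0,0,0,0.0025,0,0,0])

```text
clock: 33.22
tcp_pos: [0.595, 0.0352, 0.1053]
orientation: [1.908, 0.539, -1.914]
contact_force: [1.5, 0.3, 1.7]
grip_width: 0.0002
```

```bash
python3 -c "
from h import *
nud2()"
```

```text
lid if touching [-18.8  48.2] F along 1.4 [1.5 0.3 1.7]
```

Emit:
carry_out(targets=[0,0,0,0.0012,0,0,0,0,0,0,0.0025,0,0,0,0,0,0,0.0025,0,0,0])

```text
clock: 33.6
tcp_pos: [0.5937, 0.0345, 0.1057]
orientation: [1.91, 0.54, -1.912]
contact_force: [5.1, 3.1, 1.4]
grip_width: 0.0002
```

```bash
python3 -c "
from h import *
nud2()"
```

```text
lid if touching [-19.8  47.2] F along 5.9 [5.1 3.1 1.4]
```

The force jumped to 6 N, as expected once the base is flat. Backing off to re-measure.

Emit:
carry_out(targets=[0,0,0,-0.004,0,0,0,0,0,0,-0.014,0,0,0,0,-0.03,0,-0.016,0,0,0,0,-0.08,0,-0.016,0,0,0,0,-0.12,0,-0.016,0,0,0,0,-0.12,-0.034,-0.02,-2,0,0,0,-0.12,-0.068,-0.028,-4,0,0,0,-0.12,-0.102,-0.035,-6,0,0,0,-0.12,-0.136,-0.042,-8,0,0,0,-0.12,-0.165,-0.05,-10,0,0,0,-0.12,-0.165,-0.05,-10,0,0])

```text
clock: 34.98
tcp_pos: [0.5489, 0.2041, 0.2258]
orientation: [1.314, 1.141, -1.315]
contact_force: [-0.3, -0.4, -0.1]
grip_width: 0.0001
```

```bash
cat > m2.py <<'E'
from h import *
import sys
cl=lambda n,u,v,z:(Rz.T@(onz(n,u,v,z)[:2]-tc)*1e3).round(1)
up=lambda im:cv2.resize(im,None,fx=4,fy=4,interpolation=cv2.INTER_CUBIC)
o=r.get_obs(); print(o['tcp_pos'].round(3),o['contact_force'].round(1))
k=sys.argv[1]; snap('top','top'+k+'.png'); snap('scene','sc'+k+'.png')
for n,a,c,z in [('top','top',(261.3,199.6),.128),('scene','sc',(312.3,198.3),.128),('top','top',(267.8,237.55),.11)]:
    A,B=cv2.imread(f'pics/{a}9.png',0),cv2.imread(f'pics/{a}{k}.png',0); x,y=map(round,c); w,h=(9,9) if n=='top' else (9,6)
    if z==.11: w=h=5
    T=up(A[y-h:y+h+1,x-w:x+w+1]); S=up(B[y-h-7:y+h+8,x-w-7:x+w+8])
    _,v,_,p=cv2.minMaxLoc(cv2.matchTemplate(S,T,5)); d=np.array(p)/4-7; P=cl(n,*(np.array(c)+d),z)
    print(n,'shift px',d,'score',round(v,2),cl(n,*c,z),'->',P, 'q',(np.arctan2(-P[1],80-P[0])+.28).round(3) if z==.11 else '')
E
python3 m2.py 13
```

```text
[0.549 0.204 0.226] [-0.3 -0.4 -0.1]
top shift px [-1.25 -1.75] score 0.96 [-22.7  43.4] -> [-19.3  47. ] q 
scene shift px [2. 0.] score 0.87 [-21.  43.] -> [-17.7  46.7] q 
top shift px [2.5 3. ] score 0.59 [-101.1   13.4] -> [-106.7    6.6] q 0.245
```

```bash
cat > q.py <<'E'
from h import *
import sys
Y,X=np.mgrid[:420,:560]; cl=lambda n,u,v,z:(Rz.T@(onz(n,u,v,z)[:2]-tc)*1e3).round(1)
for k in sys.argv[1:]:
    g=cv2.imread(f'pics/top{k}.png').max(2).astype(float); h=np.array([267.,237])
    for _ in range(8):
        m=np.hypot(X-h[0],Y-h[1])<6; w=np.clip(70-g,0,None)*m; h=np.array([(w*X).sum(),(w*Y).sum()])/w.sum()
    P=cl('top',*h,.11); q=np.arctan2(-P[1],80-P[0])+.28
    # shaker axis y at bar height from tangency, for x=-19
    d=q-.28; n=np.array([-np.sin(d),np.cos(d)]); print(k,h.round(2),P,'q',q.round(3),'body y',((35-n[0]*(-19-80))/n[1]).round(1))
    bar=g[222:232,255:285]; print([np.round((np.clip(row-120,0,None)*np.arange(255,285)).sum()/max(1,np.clip(row-120,0,None).sum()),2) for row in bar])
E
python3 q.py 9 12 13
```

```text
9 [267.81 237.55] [-101.1   13.4] q 0.206 body y 42.4
[np.float64(273.25), np.float64(273.04), np.float64(272.81), np.float64(272.4), np.float64(270.82), np.float64(268.93), np.float64(267.66), np.float64(266.78), np.float64(267.9), np.float64(269.24)]
12 [265.93 236.94] [-100.6   17.8] q 0.182 body y 44.9
[np.float64(271.84), np.float64(271.49), np.float64(271.02), np.float64(270.82), np.float64(269.6), np.float64(266.86), np.float64(266.17), np.float64(266.02), np.float64(267.14), np.float64(268.76)]
13 [266.76 237.89] [-102.3   15.5] q 0.195 body y 43.5
[np.float64(270.88), np.float64(270.69), np.float64(270.11), np.float64(270.02), np.float64(269.8), np.float64(269.24), np.float64(268.86), np.float64(268.58), np.float64(271.13), np.float64(274.49)]
```

Tilt has come down from about 0.065 to about 0.04 rad, against a limit of 0.1. The base hasn't moved and is about 3 mm from the seat, the arm is shut at q ≈ 0.19, and the robot is clear. Another push would risk more than it gains, so I'm handing in.

Run:
```python
from h import *
o=r.get_obs(); print(o['clock'],o['contact_force'].round(1),abs(o['qvel']).max().round(3)); print(r.hand_in())
```

```text
35.075 [ 0.  -1.2  0.4] 0.025
the job is handed in; nothing more can be done
None
```

I handed the job in at about 35 s with the arm shut on the shaker in the vee. My last checks put it inside the limits, but not squarely seated.

- **Catch:** I pushed the handle back until it met the buffer at 13 N (q about 0.88). The arm stayed back when I let go.
- **Shaker:** I set it down in the vee about 8 mm short of the seat, within the 15 mm allowed, and released it.
- **Trigger:** I pressed the button about 13 mm, at no more than about 9 N, and the arm swung shut on the shaker.

**Not as planned:** after the arm closed, the shaker looked about 3 mm short of the seat, so I nudged it with the shut fingers. That was a mistake. The nudge was above the vee's top edge and tipped the shaker by roughly 0.065 rad without moving its base. A push at the lid brought it partly back.

| Last check | Estimate | Limit |
|---|---|---|
| Arm angle | about 0.195 | 0.12 to 0.25 |
| Base distance from seat | 3–3.5 mm | 6 mm |
| Tilt left | about 0.04 rad | 0.1 rad |
| Lid position (two cameras) | agree within 2 mm | none |

- **Least certain:** the tilt and the base position, because I worked them out from the lid and the arm angle and did not see them directly.
- **Not measured:** the arm's force on the shaker.
- **Not confirmed:** that the other things stayed put. I felt no contact with them, but my picture comparison of them was inconclusive.
- **Clear of everything:** the robot was away from the scene, with only about 1 N of sensor noise.

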